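# Guard a wooden post with sprung tweezers at their marked gap

## Robot

A 6-joint arm with a two-finger parallel gripper is mounted at the origin on the work surface. World frame = base frame: x ahead of the robot, y to its left, z up, the work surface at z = 0. Lengths are in m, angles in rad, forces in N, time in s.
With the tool pointing down it reaches from about 0.25 to 0.775 m from the base axis. Payload 4 kg.
Tool frame: the origin (TCP) lies at the very end of the fingers, on their centre line; the grasp point (between the pads) lies 19 mm behind it; z points along the fingers, y is the line along which they close (so a half turn about z gives the same grasp; the last joint's range is limited). The gripper opens to 94 mm and grips with 3 to 60 N. Pads are 16 mm wide; open, the fingers measure 119 mm over their backs; the gripper's body (75 mm by 177 mm) begins 78 mm behind the grasp point.
Start: joints at [1.173, 0.087, 1.371, -0, 1.684, -0.103], TCP at [0.16, 0.526, 0.206] pointing down, gripper open.
Joint ranges: [-3.1, 3.1], [-0.76, 2.03], [0.27, 2.55], [-1.08, 4.22], [0.17, 2.65], [-2.57, 2.57]. Speed limits (rad/s): [2.79, 2.79, 3.14, 3.14, 3.14, 3.14].

## Interface

Orientations are given as [roll, pitch, yaw] about the fixed x, y, z axes, in that order (R = Rz(yaw) Ry(pitch) Rx(roll)).
In Python, from cell import r, camrig, workorder, telemetry gives the robot as it stands (r), with the cameras (camrig), the job (workorder) and the readings (telemetry).
- The arm moves only by the shell command python3 shift.py [FORCE], which reads ROWS from standard input. ROWS is one flat JSON list of numbers that holds 1 to 8 rows one after another, with no inner brackets; each row has 5 numbers: dx, dy, dz in m, then a turn about the tool's z in rad, then the finger opening in m; each row shifts and turns the commanded pose from where the row before left it, along the tool's axes as they then stand; what a row does not reach is not made up. A row lasts 1/12 s, in which the tool goes at most 0.0417 m and 0.125 rad, less where a joint would pass 70% of its speed; a pose out of reach is approached as far as the arm can. The fingers move at their own pace and stop on an object; FORCE is the grip in N (left out, the last holds). Time passes only in rows, so rows that do not move let the fingers close. It prints the time, the measured TCP pose, the force, the opening and the grip force at its end. Input that does not fit is refused with a message, and nothing moves.
- telemetry.observe(): the state, without advancing time (a new reading comes with each control period).
- camrig.snapshot(name): name is "scene" or "top" or "wrist"; returns a dict with "color" (420x560x3 uint8, red, green, blue), "camera_matrix" (3x3 intrinsics, pixels), "extrinsics" (4x4, takes a point from camera to world coordinates). Camera axes: x right, y down, z forward; pixel columns grow to the right and rows downward; lengths in m; the calibration is good to about 2 mm. A picture is of the moment at which its call begins. There is no depth.
- workorder.hand_in(): hands the job in; it is judged then, once.
The state is a dict: "clock": time; "joints": joint angles; "joint_velocities": joint speeds; "joint_efforts": joint torques, N m; "position": TCP position; "ee_rot": TCP orientation; "force": force on the tool from outside, world axes, zero at the start; "ft_torque": the same for the moment, N m; "grip_width": finger opening in m; "gripper_force": force on a finger pad.
Only numpy, scipy, OpenCV 4.12 (cv2) and the standard library are available. Lean on these libraries where they do the work, as an engineer would, in place of code of your own. Each camera call takes 0.05 s, during which the arm holds its last target. There are 200 camera calls.

## Task

Stand the slim wooden post fully home and upright in the hole of the tweezer stand while the tweezers are open, and let go of it. Then squeeze the stand's sprung tweezers from outside until the gap between the tips' facing sides equals the 26 mm between the two lines marked under them, guarding the post on both sides without pinching it; finish while still holding the tweezers steady at that gap. Do not knock over or shift the other things on the table.

Things in the scene. Friction and masses are not known exactly. Their poses are not given: they have to be found in the camera images.
- post: slim round wooden post, 16 mm across, 100 mm tall, 18 to 35 g, standing loose on the table at the start; origin at the centre of its foot, z up along it. Its foot is slightly chamfered.
- stand: wooden tweezer stand fixed to the table: base 250 x 90 x 8 mm; origin at the centre of its underside; x runs along the tweezers from tail to tips, y across, z up. At the tip end, centred at x = +65 mm, a block 44 mm long, 90 mm wide, top 30 mm above the table, holds the post hole. The tail sits in a clamp at x = -125 to -89 mm, 50 mm wide, 56 mm tall.
- hole_floor (a point): centre of the floor of the post hole, 8 mm above the table; axes as the stand. The hole is upright and round, 18 mm wide, 22 mm deep, its mouth chamfered 3 mm, in the middle of the block. On the block's top, one each side of the hole, run two black lines along x; their inner edges are 26 mm apart.
- squeeze_point (a point): midway between the blades, 46 mm above the table, 80 mm behind the hole towards the tail, at the blades' ribbed bands, where they are squeezed; axes as the stand. Over their outsides the blades measure 52 mm here when open and 34 mm (all along) at the 26 mm tip gap. 1 mm of squeeze here closes the tips by 1.9 mm; about 5 N on each blade holds the gap.
- tip_left (a point): on the inner face of the left (+y of the stand) steel blade near its tip, beside the hole, 44 mm above the table. The tip gap is the distance from tip_left to tip_right: 60 mm when left open, to be 26 mm.
- tip_right (a point): the same on the right (-y) blade
- blade_left (a joint): angle (rad) by which the left blade is squeezed inwards: 0 open, 0.10 parallel to the stand's x axis, stop at 0.14; it springs back (3.6 N m/rad, preloaded). Both parallel = 26 mm gap. Each blade is a straight steel strip 4 mm thick, from 36 to 52 mm above the table, hinged upright 90 mm behind the squeeze point and 170 mm behind the tip point, independent of the other.
- blade_right (a joint): the same for the right blade
- spool: a stubby wooden cylinder, standing, 28 mm across and 60 mm tall: too thick for the hole, not the post; origin at the centre of its underside; to be left alone
- glue: a small lidded glue jar, about 44 mm across, 75 mm tall; origin at the centre of its underside; to be left alone
- brush_cup: a clear cup, 68 mm across and 90 mm tall, with brushes standing in it up to 185 mm; origin at the centre of its underside; to be left alone
- stamp_a: a wooden printing stamp: plate 55 x 40 x 14 mm with a knob, 32 mm tall in all; origin at the centre of its underside; to be left alone
- stamp_b: a second wooden stamp like stamp_a; origin at the centre of its underside; to be left alone

How it is judged:
By the outcome, as a careful person would: the job done as asked, in the order asked, and still so for the second after the job is handed in, while the arm keeps its last pose, push and grip.
It also fails if it takes over 67 s, if anything falls off the work surface, if the arm or the gripper's body presses on something with over 40 N, if the wrist force passes 120 N, or if a joint passes its speed limit or range.

## Working session

There is one attempt and no reset: what is moved stays moved. The work goes in short steps, Python scripts to look and compute and a shell command to move; the robot and the scene stay as the last step left them, time stands still between calls to the robot, and variables do not carry over. Pictures are saved under pics/ and viewed, at most 10 in all, crops included, and the job is handed in when it is done.

```bash
ls; mkdir -p pics; python3 - <<'E'
from cell import r, camrig, workorder, telemetry
import cv2
for n in("scene","top"):
    s=camrig.snapshot(n);cv2.imwrite(f"pics/{n}0.png",s["color"][:,:,::-1]);print(n,s["camera_matrix"].round(1).tolist(),s["extrinsics"].round(4).tolist())
o=telemetry.observe();print(o)
E
```

```text
cell.py
pics
shift.py
scene [[525.2, 0.0, 285.3], [0.0, 525.2, 214.3], [0.0, 0.0, 1.0]] [[-0.2711, 0.8056, -0.5268, 1.0826], [0.9625, 0.2235, -0.1536, 0.2095], [-0.006, -0.5487, -0.836, 0.924], [0.0, 0.0, 0.0, 1.0]]
top [[455.5, 0.0, 282.7], [0.0, 455.5, 210.4], [0.0, 0.0, 1.0]] [[-0.0041, -0.9899, 0.142, 0.3949], [-0.9999, 0.002, -0.0154, 0.0601], [0.015, -0.142, -0.9898, 1.1439], [0.0, 0.0, 0.0, 1.0]]
{'clock': 0.1, 'joints': array([ 1.17291877e+00,  8.79153338e-02,  1.37208590e+00, -1.47557183e-05,
        1.68359573e+00, -1.03048363e-01]), 'joint_velocities': array([-0.000532  , -0.00220429, -0.00475598, -0.00038962, -0.00153284,
        0.00063825]), 'joint_efforts': array([ 1.81104890e-03, -3.41250515e+01, -3.03302479e+01,  7.20014283e-02,
        3.05209262e-02, -1.08559800e-04]), 'position': array([0.15960923, 0.52582185, 0.20441124]), 'ee_rot': array([-3.13959747e+00, -1.91587365e-04,  2.84676162e+00]), 'force': array([ 0.14977576,  0.05250654, -0.97895529]), 'ft_torque': array([-0.01053922, -0.0371565 ,  0.02198978]), 'gripper_force': 0.0, 'grip_width': 0.09402480238758365}
```

View pics/scene0.png

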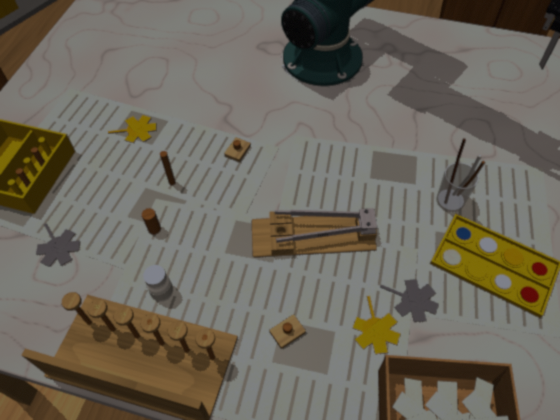

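View pics/top0.png

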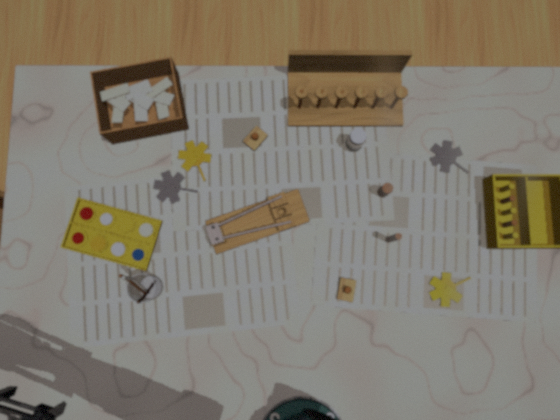

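The scene view shows the post at about (168,168), the spool at (151,221) and the stand at (315,232). In the top view the post is at (393,238), the spool at (386,189) and the stand at (258,222), with the tips to the right.

```bash
python3 - <<'E'
import cv2,numpy as np
t=cv2.imread("pics/top0.png");s=cv2.imread("pics/scene0.png")
def c(i,x,y,w,h,k): return cv2.resize(i[y:y+h,x:x+w],None,fx=k,fy=k,interpolation=cv2.INTER_CUBIC)
o=np.zeros((600,800,3),np.uint8)
for im,x,y in((c(t,200,182,116,76,5),0,0),(c(t,370,225,40,30,5),590,0),(c(s,248,200,135,60,4),0,390),(c(s,150,140,40,55,4),590,170)):
    h,w=im.shape[:2];h=min(h,600-y);o[y:y+h,x:x+w]=im[:h]
cv2.imwrite("pics/c1.png",o)
E
```

```text
(no output)
```

View pics/c1.png

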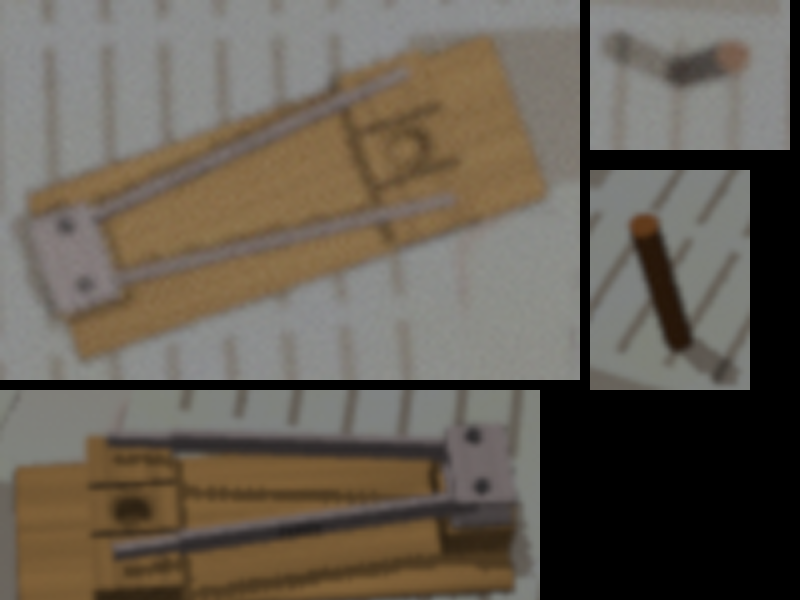

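The crops show the hole mouth at crop (406,148) in the top view and (132,508) in the scene view, along with the base corners, the clamp and the blade tips. In the top crop the post foot is at (677,75) and its top at (733,57). I'll fit the poses from these points.

```bash
cat > h.py <<'E'
import numpy as np
from scipy.optimize import least_squares
def proj(s,P):
    T=np.linalg.inv(s["extrinsics"]);p=(T[:3,:3]@np.asarray(P,float).T).T+T[:3,3];p=p@s["camera_matrix"].T
    return p[:,:2]/p[:,2:]
def ray(s,uv,z):
    K,E=s["camera_matrix"],s["extrinsics"];d=E[:3,:3]@np.linalg.inv(K)@[*uv,1];o=E[:3,3]
    return o+d*(z-o[2])/d[2]
def un(c,x0,y0,ox,oy,k): c=np.array(c,float);return (c-[x0,y0]+.5)/k-.5+[ox,oy]
def W(q,P):
    c,s=np.cos(q[2]),np.sin(q[2]);P=np.asarray(P,float)
    return np.c_[q[0]+c*P[:,0]-s*P[:,1],q[1]+s*P[:,0]+c*P[:,1],P[:,2]]
E
python3 - <<'E'
from h import *
from cell import r, camrig, workorder, telemetry
t=camrig.snapshot("top");s=camrig.snapshot("scene")
mt=[(-.125,.045,.008),(-.125,-.045,.008),(.125,.045,.008),(.125,-.045,.008),(-.125,.025,.056),(-.089,-.025,.056),(-.125,-.025,.056),(.065,0,.028),(.043,.045,.03),(.043,-.045,.03)]
it=un([(28,190),(82,358),(490,37),(547,190),(27,208),(125,297),(66,318),(406,148),(342,78),(392,243)],0,0,200,182,5)
ms=[(.065,0,.028),(.125,.045,.008),(-.125,.025,.056)]
is_=un([(132,508),(15,467),(505,427)],0,390,248,200,4)
f=lambda q:np.r_[(proj(t,W(q,mt))-it).ravel(),(proj(s,W(q,ms))-is_).ravel()]
a=least_squares(f,[.38,.1,-1.3],loss="soft_l1")
print("stand",a.x,f(a.x).reshape(-1,2).round(1).tolist())
print("hole",W(a.x,[(.065,0,0)]),"sq",W(a.x,[(-.015,0,0)]),ray(t,it[7],.028),ray(s,is_[0],.028))
pt=un([(677,75),(733,57)],590,0,370,225,5);ps=un([(680,345),(645,225)],590,170,150,140,4)
g=lambda q:np.r_[(proj(t,[(q[0],q[1],.003),(q[0],q[1],.1)])-pt).ravel(),(proj(s,[(q[0],q[1],.003),(q[0],q[1],.1)])-ps).ravel()]
b=least_squares(g,[.3,-.2]);print("post",b.x,g(b.x).round(1))
print("spool~",ray(t,(386,189),.06),ray(s,(151,214),.06), "stamp",ray(t,(347,288),.02),"glue",ray(t,(357,137),.07))
E
```

```text
stand [ 0.53214492  0.10531545 -1.23705913] [[-0.6, 0.5], [-0.2, 0.9], [0.9, -1.2], [1.5, 1.5], [-0.9, 2.3], [0.3, -0.8], [-2.2, -0.0], [1.4, -0.2], [-0.2, -0.4], [1.8, 0.7], [-0.6, -0.7], [-0.1, 35.7], [4.2, 17.7]]
hole [[0.55343738 0.04390184 0.        ]] sq [[0.52723127 0.11948782 0.        ]] [0.55292892 0.04732911 0.028     ] [0.55463749 0.04542871 0.028     ]
post [ 0.48622553 -0.22127236] [ 0.5 -1.  -0.5 -0.8  0.2 -1.6  0.1 -0.2]
spool~ [ 0.60234864 -0.20805569  0.06      ] [ 0.60822742 -0.20473482  0.06      ] stamp [ 0.36457502 -0.11354367  0.02      ] glue [ 0.72982001 -0.13914378  0.07      ]
```

```bash
cat >> h.py <<'E'
from scipy.spatial.transform import Rotation as R
def to(o,target):  # world target TCP -> tool-axes shift
    return (R.from_euler("xyz",o["ee_rot"]).inv().apply(np.array(target)-o["position"])).round(4)
E
python3 - <<'E'
from h import *
from cell import r, camrig, workorder, telemetry
t=camrig.snapshot("top");s=camrig.snapshot("scene")
mt=[(-.125,.045,.008),(-.125,-.045,.008),(.125,.045,.008),(.125,-.045,.008),(-.125,.025,.056),(-.089,-.025,.056),(-.125,-.025,.056),(.065,0,.028),(.043,.045,.03),(.043,-.045,.03)]
it=un([(28,190),(82,358),(490,37),(547,190),(27,208),(125,297),(66,318),(406,148),(342,78),(392,243)],0,0,200,182,5)
ms=[(.065,0,.028),(.125,-.045,.008),(-.125,-.025,.056),(-.125,.025,.056)]
is_=un([(132,508),(15,467),(505,427),(515,500)],0,390,248,200,4)
f=lambda q:np.r_[(proj(t,W(q,mt))-it).ravel(),(proj(s,W(q,ms))-is_).ravel()]
a=least_squares(f,[.53,.1,-1.24],loss="soft_l1")
print("stand",a.x,f(a.x).reshape(-1,2).round(1).tolist())
print("hole",W(a.x,[(.065,0,0)]),"sq",W(a.x,[(-.015,0,0)]))
o=telemetry.observe();yaw=a.x[2]+np.pi;print("yaw",yaw,"turn",o["ee_rot"][2]-yaw)
o["ee_rot"][2]=yaw;print(to(o,(.486,-.221,.29)), "cup",ray(t,(148,290),.0))
E
```

```text
stand [ 0.53359914  0.10592721 -1.23562021] [[-0.9, -0.0], [-0.4, 0.4], [0.6, -1.8], [1.3, 0.8], [-1.2, 1.7], [0.1, -1.4], [-2.5, -0.6], [1.1, -0.8], [-0.5, -1.0], [1.6, 0.1], [-0.5, 0.0], [-1.1, -1.5], [0.5, -2.9], [1.9, 0.1]]
hole [[0.55497995 0.04454431 0.        ]] sq [[0.52866511 0.1200925  0.        ]]
yaw 1.9059724446572703 turn 0.9408269286135251
[-0.8129  0.0623 -0.085 ] cup [0.3613998  0.37502714 0.        ]
```

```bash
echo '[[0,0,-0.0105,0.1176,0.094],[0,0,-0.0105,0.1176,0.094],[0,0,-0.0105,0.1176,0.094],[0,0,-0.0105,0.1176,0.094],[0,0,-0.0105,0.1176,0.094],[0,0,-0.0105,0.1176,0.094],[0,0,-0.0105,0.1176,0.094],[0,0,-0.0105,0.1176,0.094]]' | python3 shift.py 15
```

```text
refused: ROWS must be one flat list, 5 numbers to a row, no inner brackets. Nothing was moved.
```

The error is about the shape of the input: one flat list, 5 numbers to a row, no inner brackets. Fixing that and sending the same move.

```bash
echo '[0,0,-0.0105,0.1176,0.094,0,0,-0.0105,0.1176,0.094,0,0,-0.0105,0.1176,0.094,0,0,-0.0105,0.1176,0.094,0,0,-0.0105,0.1176,0.094,0,0,-0.0105,0.1176,0.094,0,0,-0.0105,0.1176,0.094,0,0,-0.0105,0.1176,0.094]' | python3 shift.py 15
echo '[-0.02,0.003,0,0,0.094,-0.03,0.003,0,0,0.094,-0.04,0.003,0,0,0.094,-0.04,0.003,0,0,0.094,-0.04,0.003,0,0,0.094,-0.04,0.003,0,0,0.094,-0.04,0.003,0,0,0.094,-0.04,0.003,0,0,0.094]' | python3 shift.py
echo '[-0.04,0.003,0,0,0.094,-0.04,0.003,0,0,0.094,-0.04,0.003,0,0,0.094,-0.04,0.003,0,0,0.094,-0.04,0.003,0,0,0.094,-0.04,0.003,0,0,0.094,-0.04,0.003,0,0,0.094,-0.04,0.003,0,0,0.094]' | python3 shift.py
echo '[-0.04,0.003,0,0,0.094,-0.04,0.003,0,0,0.094,-0.04,0.003,0,0,0.094,-0.03,0.003,0,0,0.094,-0.02,0,0,0,0.094,0,0,0,0,0.094,0,0,0,0,0.094]' | python3 shift.py
python3 - <<'E'
from h import *
from cell import r, camrig, workorder, telemetry
import cv2
o=telemetry.observe();print(o["ee_rot"],to(o,(.486,-.221,.29)))
s=camrig.snapshot("wrist");cv2.imwrite("pics/w1.png",s["color"][:,:,::-1]);print(proj(s,[(.486,-.221,.0),(.486,-.221,.1)]))
E
```

```text
clock: 0.97
position: [0.1598, 0.5262, 0.2899]
ee_rot: [-3.141, 0.0, 1.9]
force: [-0.5, 0.1, 0.7]
grip_width: 0.094
gripper_force: 0.0
clock: 1.63
position: [0.2779, 0.2586, 0.2896]
ee_rot: [3.141, -0.0, 1.907]
force: [1.0, -0.5, 0.8]
grip_width: 0.0937
gripper_force: 0.0
clock: 2.3
position: [0.406, -0.0361, 0.2897]
ee_rot: [3.14, 0.0, 1.905]
force: [1.3, 0.8, 0.2]
grip_width: 0.0944
gripper_force: 0.0
clock: 2.88
position: [0.4729, -0.191, 0.2887]
ee_rot: [-3.141, -0.002, 1.904]
force: [-0.2, -0.1, -0.4]
grip_width: 0.0939
gripper_force: 0.0
[-3.14064913e+00 -1.83455569e-03  1.90430718e+00] [-0.0326  0.0026 -0.0013]
[[284.69902201 192.79909906]
 [285.13958708 213.52074679]]
```

View pics/w1.png

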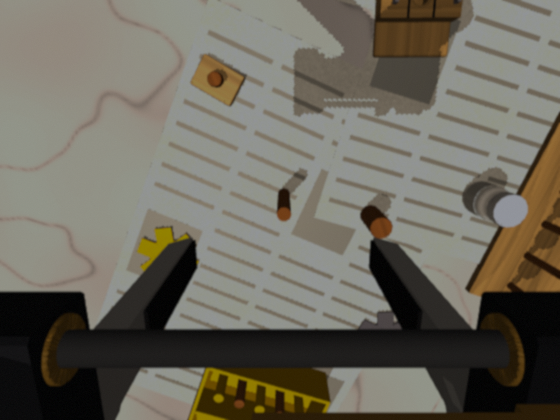

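The wrist view shows the post top at (285,214) and its foot at (284,191). That is within a pixel or two of the prediction, so I'll descend and grip high on the post, which keeps the fingers above the blades later.

```bash
echo '[-0.0166,0.0013,0.02,0,0.094,-0.016,0.0013,0.033,0,0.094,0,0,0.04,0,0.094,0,0,0.04,0,0.094,0,0,0.04,0,0.094,0,0,0.03,0,0.094,0,0,0.02,0,0.094,0,0,0.01,0,0.094]' | python3 shift.py
echo '[0,0,0,0,0.06,0,0,0,0,0.03,0,0,0,0,0.01,0,0,0,0,0.01,0,0,0,0,0.01,0,0,0,0,0.01,0,0,0,0,0.01,0,0,0,0,0.01]' | python3 shift.py 15
python3 - <<'E'
from h import *
from cell import r, camrig, workorder, telemetry
o=telemetry.observe();print(o["ee_rot"],to(o,(.486,-.221,.056)))
E
```

```text
clock: 3.6
position: [0.4841, -0.2176, 0.0533]
ee_rot: [-3.138, -0.005, 1.908]
force: [-0.1, 0.2, -0.4]
grip_width: 0.0941
gripper_force: 0.0
clock: 4.27
position: [0.4864, -0.2206, 0.0568]
ee_rot: [3.141, 0.0, 1.906]
force: [0.1, -0.5, 0.0]
grip_width: 0.0448
gripper_force: 0.0
[3.14114530e+00 3.80591872e-04 1.90583663e+00] [-0.0002 -0.0005  0.0008]
```

```bash
echo '[0,0,0,0,0.01,0,0,0,0,0.01,0,0,0,0,0.01,0,0,0,0,0.01,0,0,0,0,0.01,0,0,0,0,0.01,0,0,0,0,0.01,0,0,0,0,0.01]' | python3 shift.py 15
```

```text
clock: 4.93
position: [0.4862, -0.2205, 0.0564]
ee_rot: [-3.142, -0.0, 1.906]
force: [0.5, 0.4, -0.1]
grip_width: 0.0157
gripper_force: 15.0
```

```bash
echo '[0,0,-0.02,0,0.01,0,0,-0.03,0,0.01,0,0,-0.025,0,0.01,0,0,-0.015,0,0.01,0.016,0.011,0,0,0.01,0.027,0.018,0,0,0.01,0.03,0.02,0,0,0.01,0.03,0.02,0,0,0.01]' | python3 shift.py
echo '[0.03,0.02,0,0,0.01,0.03,0.02,0,0,0.01,0.03,0.02,0,0,0.01,0.02,0.014,0,0,0.01,0.0145,0.0093,0,0,0.01,0,0,0,0,0.01,0,0,0,0,0.01,0,0,0,0,0.01]' | python3 shift.py
python3 - <<'E'
from h import *
from cell import r, camrig, workorder, telemetry
import cv2
o=telemetry.observe();print(o["position"],o["ee_rot"],o["grip_width"],to(o,(.555,.0445,.146)))
I=np.zeros((600,800,3),np.uint8)
def c(i,x,y,w,h,k): return cv2.resize(np.ascontiguousarray(i[y:y+h,x:x+w,::-1]),None,fx=k,fy=k,interpolation=cv2.INTER_CUBIC)
p=o["position"]
for n,x0,y0,w,h in(("top",0,0,100,75),("scene",400,0,100,75),("wrist",0,300,200,75)):
    s=camrig.snapshot(n);f=proj(s,[(p[0],p[1],p[2]-.056),(.555,.0445,.03)]);print(n,f.round(1).tolist())
    cx,cy=f[0].round().astype(int);x=max(0,cx-w//2);y=max(0,cy-h//2);print(x,y);im=c(s["color"],x,y,w,h,4);I[y0:y0+im.shape[0],x0:x0+im.shape[1]]=im
cv2.imwrite("pics/c2.png",I)
E
```

```text
clock: 5.6
position: [0.5177, -0.0996, 0.1467]
ee_rot: [3.141, 0.0, 1.904]
force: [1.0, 0.0, -0.1]
grip_width: 0.0159
gripper_force: 15.0
clock: 6.27
position: [0.555, 0.0437, 0.1463]
ee_rot: [-3.141, 0.0, 1.906]
force: [0.4, 0.6, -0.1]
grip_width: 0.016
gripper_force: 15.0
[0.55501604 0.04373515 0.14632327] [-3.14098533e+00  4.83589342e-04  1.90564578e+00] 0.01597859357798151 [0.0007 0.0002 0.0003]
top [[282.6, 206.6], [282.0, 210.3]]
233 170
scene [[279.3, 211.9], [280.1, 228.6]]
229 175
wrist [[282.8, 221.2], [283.1, 199.2]]
183 184
```

View pics/c2.png

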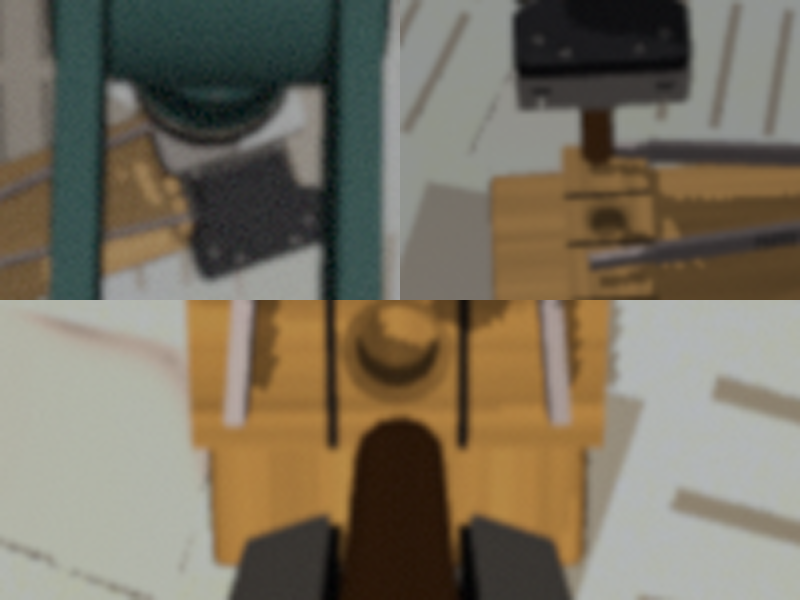

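The wrist view shows the hole mouth centre at crop (398,343) and the post foot's far edge at crop y 418. The hole is a few millimetres further towards the tail than my fit put it, and the scene view agrees. I'll measure that offset.

```bash
python3 - <<'E'
from h import *
from cell import r, camrig, workorder, telemetry
s=camrig.snapshot("wrist");o=telemetry.observe();T=R.from_euler("xyz",o["ee_rot"]).inv()
h=ray(s,un((398,343),0,300,183,184,4),.03);hl=ray(s,un((398,397),0,300,183,184,4),.03)
fz=o["position"][2]-.0564
fe=ray(s,un((399,418),0,300,183,184,4),fz)
ln=[ray(s,un((x,400),0,300,183,184,4),.03) for x in(332,463)]
print(h,hl,fe,T.apply(np.array([h,hl,fe]+ln)-o["position"]).round(4).tolist())
c=s["extrinsics"];print(c[:3,3],T.apply(c[:3,3]-o["position"]))
E
```

```text
[0.55287006 0.04821775 0.03      ] [0.5568147  0.03684258 0.03      ] [0.55282407 0.04913328 0.09014314] [[0.0054, -0.0005, 0.1165], [-0.0066, -0.0005, 0.1165], [0.0063, -0.0002, 0.0564], [-0.0073, -0.0148, 0.1165], [-0.0073, 0.0136, 0.1165]]
[0.53020227 0.114831   0.32665557] [ 7.57266393e-02 -1.10917624e-04 -1.80122570e-01]
```

```bash
echo '[0.0055,-0.0003,0,0,0.01,0,0,0.02,0,0.01,0,0,0.02,0,0.01,0,0,0.015,0,0.01,0,0,0,0,0.01,0,0,0,0,0.01,0,0,0,0,0.01]' | python3 shift.py
python3 - <<'E'
from h import *
from cell import r, camrig, workorder, telemetry
import cv2
o=telemetry.observe();print(o["position"],o["ee_rot"])
I=np.zeros((600,800,3),np.uint8)
def c(i,x,y,w,h,k): return cv2.resize(np.ascontiguousarray(i[y:y+h,x:x+w,::-1]),None,fx=k,fy=k,interpolation=cv2.INTER_CUBIC)
p=o["position"]
for n,x0,y0,w,h,k in(("scene",0,0,60,60,5),("wrist",300,0,80,60,6)):
    s=camrig.snapshot(n);f=proj(s,[(p[0],p[1],p[2]-.0564)])
    cx,cy=f[0].round().astype(int);x=cx-w//2;y=cy-h//2;print(n,f,x,y);im=c(s["color"],x,y,w,h,k);I[y0:y0+im.shape[0],x0:x0+im.shape[1]]=im
cv2.imwrite("pics/c3.png",I)
E
```

```text
clock: 7.05
position: [0.5537, 0.0495, 0.0927]
ee_rot: [3.14, 0.0, 1.906]
force: [-0.0, -0.6, -0.2]
grip_width: 0.0156
gripper_force: 15.0
[0.55372271 0.04949399 0.0926631 ] [3.13990789e+00 4.14167449e-04 1.90573885e+00]
scene [[282.65875828 227.03323768]] 253 197
wrist [[281.95370653 221.37878471]] 242 191
```

View pics/c3.png

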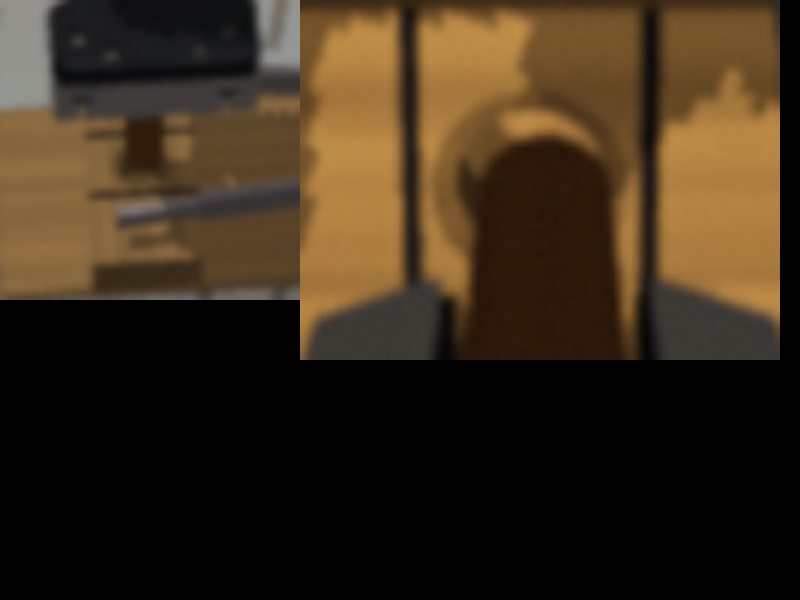

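The wrist crop shows the hole ring spanning x 432–632 with its top at y 95. The post foot spans x 482–610 with its far edge at y 137, so the post sits about 1.7 mm to the right (+y tool).

```bash
python3 - <<'E'
from h import *
from cell import r, camrig, workorder, telemetry
s=camrig.snapshot("wrist");o=telemetry.observe();T=R.from_euler("xyz",o["ee_rot"]).inv()
q=lambda u,v,z:T.apply(ray(s,un((u,v),300,0,242,191,6),z)-o["position"])[:2].round(4)
fz=o["position"][2]-.0564
print("ring",q(532,95,.03),q(432,190,.03),q(632,190,.03),"lines",q(418,190,.03),q(642,190,.03),"foot",q(546,137,fz),q(482,190,fz),q(610,190,fz))
E
```

```text
ring [ 0.0093 -0.0016] [-0.0026 -0.0137] [-0.0026  0.0103] lines [-0.0026 -0.0153] [-0.0026  0.0115] foot [0.006 0.   ] [-0.0004 -0.0074] [-0.0004  0.0075]
```

```bash
echo '[-0.0011,-0.0018,0,0,0.01,0,0,0,0,0.01,0,0,0.003,0,0.01,0,0,0.003,0,0.01,0,0,0.003,0,0.01,0,0,0.003,0,0.01,0,0,0,0,0.01,0,0,0,0,0.01]' | python3 shift.py
python3 -c "
from cell import r, camrig, workorder, telemetry
o=telemetry.observe();print(o['position'],o['force'],o['ft_torque'])"
```

```text
clock: 7.87
position: [0.5519, 0.0478, 0.0791]
ee_rot: [-3.142, 0.0, 1.906]
force: [0.8, -0.0, -0.1]
grip_width: 0.0153
gripper_force: 15.0
[0.55189237 0.04784311 0.07908879] [ 0.82232725 -0.02830681 -0.07378155] [-0.07444061 -0.203459    0.03754223]
```

```bash
echo '[0,0,0.003,0,0.01,0,0,0.003,0,0.01,0,0,0.003,0,0.01,0,0,0.003,0,0.01,0,0,0.001,0,0.01,0,0,0,0,0.01,0,0,0,0,0.01]' | python3 shift.py
echo '[0,0,0.001,0,0.01,0,0,0.001,0,0.01,0,0,0,0,0.01,0,0,0,0,0.01]' | python3 shift.py
```

```text
clock: 8.45
position: [0.5519, 0.0479, 0.0663]
ee_rot: [3.142, 0.0, 1.906]
force: [2.2, -0.9, -1.1]
grip_width: 0.0159
gripper_force: 15.0
clock: 8.78
position: [0.5519, 0.0479, 0.0645]
ee_rot: [3.141, -0.0, 1.906]
force: [0.9, 0.2, 0.1]
grip_width: 0.0158
gripper_force: 15.0
```

```bash
echo '[0,0,0.001,0,0.01,0,0,0,0,0.01,0,0,0,0,0.01]' | python3 shift.py
echo '[0,0,0.001,0,0.01,0,0,0,0,0.01,0,0,0,0,0.01]' | python3 shift.py 
```

```text
clock: 9.03
position: [0.552, 0.0479, 0.0643]
ee_rot: [3.141, 0.0, 1.906]
force: [0.7, 0.1, 4.8]
grip_width: 0.0157
gripper_force: 15.0
clock: 9.28
position: [0.5521, 0.0479, 0.0643]
ee_rot: [3.14, 0.0, 1.906]
force: [-0.9, -0.3, 8.4]
grip_width: 0.0159
gripper_force: 15.0
```

It's resting on the hole floor, with the force rising at z 0.0643. Now I'll release, rise and move over the squeeze point.

```bash
echo '[0,0,-0.002,0,0.01,0,0,0,0,0.03,0,0,0,0,0.05,0,0,0,0,0.094,0,0,0,0,0.094,0,0,0,0,0.094,0,0,0,0,0.094,0,0,0,0,0.094]' | python3 shift.py
echo '[0,0,-0.01,0,0.094,0,0,-0.02,0,0.094,0,0,-0.03,0,0.094,0,0,-0.02,0,0.094,0,0,0,0,0.094,0,0,0,0,0.094]' | python3 shift.py
echo '[0.02,0,0,0,0.094,0.03,0,0,0,0.094,0.02,0,0,0,0.094,0.01,0,0,0,0.094,0,0,0,0,0.094,0,0,0,0,0.094,0,0,0,0,0.094]' | python3 shift.py
python3 - <<'E'
from h import *
from cell import r, camrig, workorder, telemetry
import cv2
o=telemetry.observe();print(o["position"],o["ee_rot"])
s=camrig.snapshot("wrist");cv2.imwrite("pics/w2.png",s["color"][:,:,::-1])
s=camrig.snapshot("scene");I=cv2.resize(np.ascontiguousarray(s["color"][170:270,240:390,::-1]),None,fx=4,fy=4)
cv2.imwrite("pics/s2.png",I)
E
```

```text
clock: 9.95
position: [0.5517, 0.0479, 0.0643]
ee_rot: [-3.141, -0.0, 1.906]
force: [-0.2, -0.7, -0.3]
grip_width: 0.0591
gripper_force: 0.0
clock: 10.45
position: [0.5529, 0.0479, 0.1466]
ee_rot: [3.138, 0.001, 1.906]
force: [0.6, 0.1, -0.7]
grip_width: 0.0936
gripper_force: 0.0
clock: 11.03
position: [0.5255, 0.1226, 0.1438]
ee_rot: [-3.141, 0.001, 1.905]
force: [0.2, -0.4, 0.6]
grip_width: 0.0943
gripper_force: 0.0
[0.52554033 0.12256566 0.14383396] [-3.14057358e+00  5.13395576e-04  1.90536212e+00]
```

View pics/w2.png

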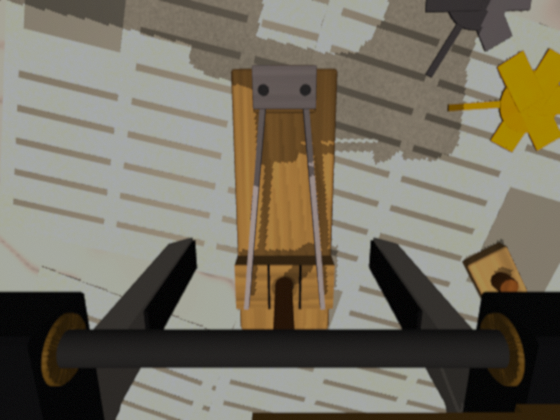

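View pics/s2.png

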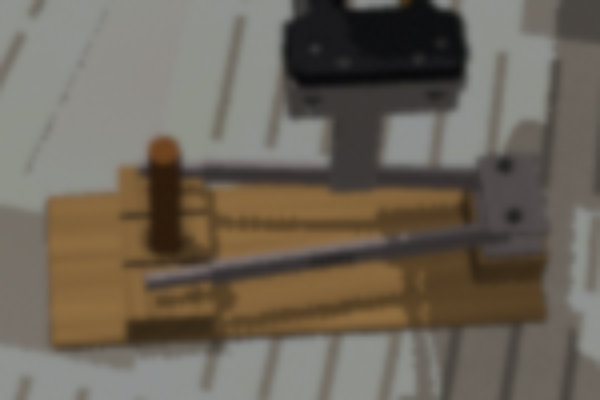

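The wrist view shows the stand axis vertical at column ~284, with lines at 268/300, the clamp at 252–316 and the blades at 246/323 near the tips. The scene view shows the post upright in the hole, so I'll compute the lateral offset.

```bash
python3 - <<'E'
from h import *
from cell import r, camrig, workorder, telemetry
s=camrig.snapshot("wrist");o=telemetry.observe();T=R.from_euler("xyz",o["ee_rot"]).inv()
q=lambda u,v,z:T.apply(ray(s,(u,v),z)-o["position"])[:2].round(4).tolist()
print("base tail",q(233,75,.008),q(336,75,.008),"clamp",q(252,70,.056),q(316,70,.056),"clamp front",q(284,108,.056),"block back",q(236,262,.03),q(333,262,.03),"lines",q(268,285,.03),q(300,285,.03),"blades",q(246,300,.052),q(323,300,.052), q(252,200,.052),q(315,200,.052))
# sub-pixel edge of blades: row profile
g=s["color"].astype(int).sum(2)
for v in (150,200,230): print(v,g[v,240:335].tolist())
E
```

```text
base tail [0.1038, -0.0419] [0.1039, 0.0447] clamp [0.1029, -0.0219] [0.1029, 0.0236] clamp front [0.0769, 0.0009] block back [-0.0565, -0.0419] [-0.0564, 0.0452] lines [-0.0793, -0.0134] [-0.0792, 0.0159] blades [-0.0819, -0.0314] [-0.0818, 0.0346] [0.0066, -0.0243] [0.0066, 0.0256]
150 [318, 312, 313, 321, 337, 349, 351, 345, 334, 323, 322, 321, 321, 323, 316, 296, 271, 252, 252, 252, 226, 178, 167, 180, 188, 189, 192, 198, 209, 221, 232, 227, 225, 219, 223, 227, 222, 219, 213, 207, 201, 192, 194, 199, 211, 217, 214, 214, 211, 209, 207, 205, 203, 201, 195, 198, 198, 207, 217, 217, 209, 204, 202, 202, 195, 174, 172, 222, 250, 257, 249, 238, 214, 191, 186, 195, 198, 202, 200, 200, 205, 212, 212, 221, 215, 220, 220, 221, 221, 218, 210, 203, 186, 207, 306]
200 [329, 327, 330, 326, 330, 339, 350, 353, 354, 341, 326, 343, 405, 439, 442, 442, 392, 308, 314, 342, 332, 277, 230, 202, 199, 197, 204, 203, 210, 245, 305, 338, 340, 335, 335, 343, 351, 354, 345, 348, 348, 347, 341, 335, 334, 327, 327, 331, 330, 330, 338, 345, 347, 342, 342, 342, 340, 334, 331, 321, 313, 315, 327, 336, 343, 340, 331, 324, 319, 296, 266, 321, 390, 418, 417, 383, 292, 217, 189, 187, 189, 193, 193, 190, 216, 264, 307, 326, 329, 331, 302, 268, 324, 440, 494]
230 [327, 334, 338, 338, 333, 340, 344, 351, 361, 391, 424, 442, 441, 414, 334, 275, 314, 328, 282, 237, 223, 221, 216, 208, 204, 204, 225, 275, 329, 349, 352, 352, 348, 341, 332, 320, 318, 317, 327, 342, 348, 351, 349, 344, 339, 334, 335, 328, 318, 311, 315, 330, 347, 347, 344, 345, 346, 339, 336, 329, 326, 322, 324, 324, 329, 334, 333, 331, 332, 330, 327, 316, 284, 290, 368, 408, 416, 412, 370, 277, 209, 197, 204, 204, 209, 209, 207, 236, 279, 277, 256, 319, 441, 493, 499]
```

The offset averages about +1 mm in y and +2 mm in x. I'll correct that and descend around the blades.

```bash
echo '[0.002,0.0011,0.01,0,0.094,0,0,0.02,0,0.094,0,0,0.03,0,0.094,0,0,0.03,0,0.094,0,0,0.02,0,0.094,0,0,0.0068,0,0.094,0,0,0,0,0.094,0,0,0,0,0.094]' | python3 shift.py
echo '[0,0,0,0,0.08,0,0,0,0,0.07,0,0,0,0,0.06,0,0,0,0,0.055,0,0,0,0,0.055,0,0,0,0,0.055,0,0,0,0,0.055,0,0,0,0,0.055]' | python3 shift.py 20
echo '[0,0,0,0,0.05,0,0,0,0,0.048,0,0,0,0,0.046,0,0,0,0,0.044,0,0,0,0,0.042,0,0,0,0,0.04,0,0,0,0,0.04,0,0,0,0,0.04]' | python3 shift.py
```

```text
clock: 11.85
position: [0.5263, 0.1256, 0.028]
ee_rot: [3.141, 0.0, 1.906]
force: [-0.5, -0.7, 1.0]
grip_width: 0.0943
gripper_force: 0.0
clock: 12.52
position: [0.5258, 0.1257, 0.0277]
ee_rot: [3.142, -0.0, 1.906]
force: [0.9, -0.9, 0.4]
grip_width: 0.0551
gripper_force: 0.0
clock: 13.18
position: [0.526, 0.1252, 0.0277]
ee_rot: [3.142, 0.001, 1.906]
force: [1.3, -4.0, -1.2]
grip_width: 0.0399
gripper_force: 3.7
```

```bash
echo '[0,0,0,0,0.039,0,0,0,0,0.038,0,0,0,0,0.037,0,0,0,0,0.036,0,0,0,0,0.035,0,0,0,0,0.0345,0,0,0,0,0.0345,0,0,0,0,0.0345]' | python3 shift.py
python3 - <<'E'
from h import *
from cell import r, camrig, workorder, telemetry
import cv2
print(np.mean([ (camrig.snapshot("wrist"),telemetry.observe()["grip_width"])[1] for _ in range(8)]))
s=camrig.snapshot("wrist");w=s["color"][180:380,180:390,::-1]
t=camrig.snapshot("scene")["color"][180:260,240:330,::-1]
I=np.zeros((600,800,3),np.uint8)
a=cv2.resize(np.ascontiguousarray(w[:,:130+0] if 0 else w[:150,30:180]),None,fx=4,fy=4);b=cv2.resize(np.ascontiguousarray(t[:,20:70]),None,fx=4,fy=4)
I[:600,:600]=a;I[:320,600:800]=b
cv2.imwrite("pics/w3.png",I)
E
```

```text
clock: 13.85
position: [0.526, 0.1252, 0.0277]
ee_rot: [-3.141, 0.001, 1.906]
force: [2.4, -5.4, -1.2]
grip_width: 0.0345
gripper_force: 5.1
0.03464838400646142
```

View pics/w3.png

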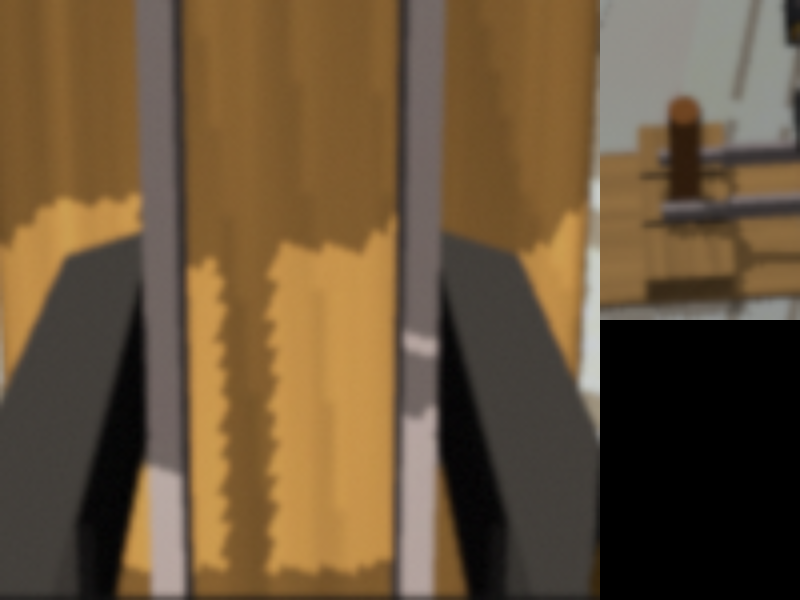

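The wrist view shows both blades between the fingers and nearly parallel, with inner edges at crop columns ~180/403 at the top and ~185/402 at the bottom. The scene view shows the tips on both sides of the upright post. I'll measure the blade lines and the tips.

```bash
cat > m.py <<'E'
from h import *
from cell import r, camrig, workorder, telemetry
s=camrig.snapshot("wrist");o=telemetry.observe();T=R.from_euler("xyz",o["ee_rot"]).inv()
g=s["color"].astype(float);sat=np.max(g,2)-np.min(g,2)
import cv2
L=[];Rr=[]
for v in range(190,330,6):
    row=cv2.GaussianBlur(sat[v-2:v+3].mean(0)[None],(3,1),0)[0]
    # outer->inner: find bright grey top: use luminance drop edge at the dark inner face
    lum=cv2.GaussianBlur(g[v-2:v+3].sum(2).mean(0)[None],(3,1),0)[0]
    d=np.gradient(lum)
    def sub(i):
        a,b,c=abs(d[i-1]),abs(d[i]),abs(d[i+1]);return i+.5*(a-c)/(a-2*b+c)
    il=250+np.argmin(d[250:262]);ir=305+np.argmax(d[305:317])
    f=lambda u:T.apply(ray(s,(u,v),.052)-o["position"])[:2]
    L.append(f(sub(il)));Rr.append(f(sub(ir)))
for n,A in(("L",np.array(L)),("R",np.array(Rr))):
    p=np.polyfit(A[:,0],A[:,1],1)
    k=abs(np.polyval(p,A[:,0])-A[:,1])<.0008;p=np.polyfit(A[k,0],A[k,1],1)
    print(n,k.sum(),"slope",p[0].round(4),"y at squeeze",p[1].round(4),"tip",np.polyval(p,-.08).round(4),"clamp",np.polyval(p,.09).round(4),A[[0,-1],0].round(3))
print(o["grip_width"],o["force"],o["gripper_force"])
E
python3 m.py; python3 m.py
```

```text
L 24 slope 0.001 y at squeeze -0.0137 tip -0.0138 clamp -0.0136 [ 0.041 -0.03 ]
R 24 slope -0.0084 y at squeeze 0.0135 tip 0.0141 clamp 0.0127 [ 0.041 -0.03 ]
0.03451560951698095 [ 2.13214656 -4.63838911 -0.85793048] 5.073842704296112
L 24 slope 0.001 y at squeeze -0.0137 tip -0.0138 clamp -0.0136 [ 0.041 -0.03 ]
R 24 slope -0.0084 y at squeeze 0.0135 tip 0.0141 clamp 0.0127 [ 0.041 -0.03 ]
0.034317242070661474 [ 1.30573707 -5.04106526 -0.70178171] 5.073789283633232
```

```bash
echo '[0,0,0,0,0.0342,0,0,0,0,0.034,0,0,0,0,0.034,0,0,0,0,0.034,0,0,0,0,0.034,0,0,0,0,0.034,0,0,0,0,0.034,0,0,0,0,0.034]' | python3 shift.py; python3 m.py
python3 - <<'E'
from h import *
from cell import r, camrig, workorder, telemetry
import cv2
g=[]
for _ in range(15): S=camrig.snapshot("scene");T=camrig.snapshot("top");g.append(telemetry.observe()["grip_width"])
print(np.mean(g),np.std(g))
I=np.zeros((600,800,3),np.uint8)
a=cv2.resize(np.ascontiguousarray(S["color"][190:250,250:310,::-1]),None,fx=10,fy=10,interpolation=cv2.INTER_CUBIC)
b=cv2.resize(np.ascontiguousarray(T["color"][150:270,200:300,::-1]),None,fx=2,fy=2)
I[:,:600]=a;I[:240,600:]=b;cv2.imwrite("pics/f.png",I)
E
```

```text
clock: 15.12
position: [0.5259, 0.1251, 0.0277]
ee_rot: [-3.141, 0.001, 1.906]
force: [1.5, -5.0, -0.3]
grip_width: 0.0341
gripper_force: 5.3
L 24 slope -0.0014 y at squeeze -0.0134 tip -0.0133 clamp -0.0136 [ 0.041 -0.03 ]
R 24 slope -0.0046 y at squeeze 0.0133 tip 0.0136 clamp 0.0128 [ 0.041 -0.03 ]
0.03398825726482159 [ 1.29396826 -5.60240857 -0.38782254] 5.310558155179024
0.03407765294913515 0.00014707638815635458
```

View pics/f.png

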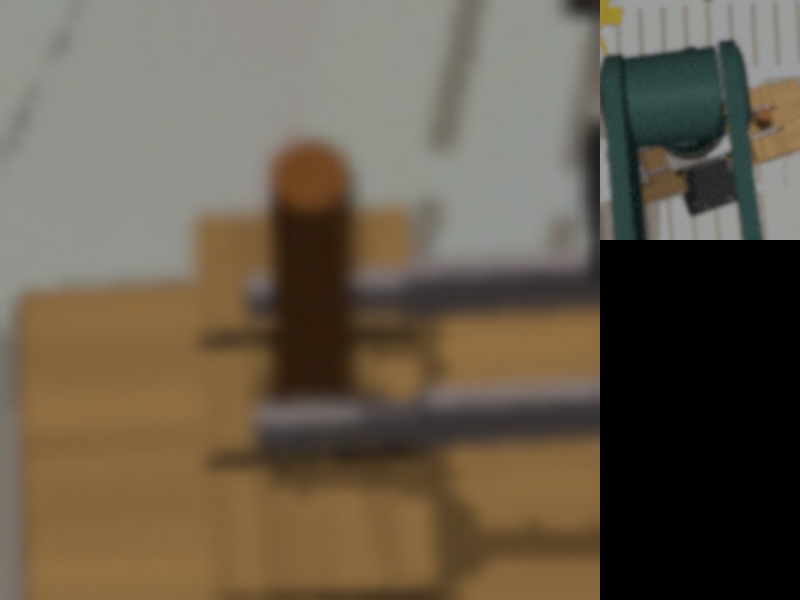

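```bash
echo '[0,0,0,0,0.0339,0,0,0,0,0.0339,0,0,0,0,0.0339,0,0,0,0,0.0339,0,0,0,0,0.0339,0,0,0,0,0.0339]' | python3 shift.py; python3 m.py
python3 - <<'E'
from cell import r, camrig, workorder, telemetry
import numpy as np
g=[(camrig.snapshot("top"),telemetry.observe()["grip_width"])[1] for _ in range(12)];print(np.mean(g))
print(workorder.hand_in())
E
```

```text
clock: 17.17
position: [0.5259, 0.1251, 0.0277]
ee_rot: [-3.141, 0.001, 1.906]
force: [1.7, -5.6, 0.1]
grip_width: 0.0341
gripper_force: 5.4
L 24 slope -0.0017 y at squeeze -0.0134 tip -0.0133 clamp -0.0136 [ 0.041 -0.03 ]
R 24 slope -0.0042 y at squeeze 0.0132 tip 0.0135 clamp 0.0128 [ 0.041 -0.03 ]
0.03414088206234403 [ 1.99070231 -5.3355003  -0.45222556] 5.361211448907852
0.03404609654162651
the job is handed in; nothing more can be done
None
```

I handed the job in at about 18 s of the 67 s: the post stands upright on the floor of the hole and released, and the gripper is holding the tweezers at a tip gap of about 26 mm (26.1 mm from the finger opening, about 26.4 mm from the wrist camera), with the post unpinched between the tips.

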